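# Release the large drainage ball from the two-gate dispenser

## Task

Two clay drainage balls wait behind the gates of the ball dispenser. With the fingertips, press down the outer end of the rocking lever whose gate holds back the larger ball, keep it down until that ball has rolled into the catch tray, then let the lever come fully back up so its gate closes. Keep the smaller ball behind its gate, do not touch the balls or the gates themselves, and leave the other things on the table where they stand.

Things in the scene. Friction and masses are not known exactly. Their poses are not given: they have to be found in the camera images.
- dispenser: Fixed white plastic ball dispenser, about 255 mm long (x), 110 mm wide without its levers. Origin on the table under the body; its x axis points down the chutes to the catch tray (roughly away from the robot), y to its left, z up. Two open-topped chutes at y = +25 (left) and -25 mm (right); gates across them at x = 15 mm between guide posts that reach 145 mm above the table.
- chute_left (a point): Lower end of the left chute's floor, 50 mm above the table, at x = 20, y = 25 mm in the dispenser's frame. The chute is 44 mm wide, 130 mm long, slopes down 0.21 rad towards +x.
- chute_right (a point): The same point of the right chute, y = -25 mm.
- tray (a point): Middle of the open catch tray's floor, 4 mm above the table. Inside it is 117 mm long (dispenser x) by 102 mm wide, walls 42 mm high above the table; both chutes run into it.
- pivot_left (a point): Pivot of the left lever, 120 mm above the table (its post reaches 128 mm, the hub 129 mm). The lever runs sideways (dispenser y): 70 mm outwards to its press pad, 72 mm inwards to the gate it lifts. Under the pad there is only the table.
- pivot_right (a point): Pivot of the right lever, mirror image.
- lever_left (a joint): Left rocking lever (steel bar, grey pad), the one that lifts the left gate (chute at y = +25 mm). 0 = at rest, gate shut, pad up; grows as the pad is pressed down; stop at 0.6 rad. The gate rises 70 mm per rad; the large ball needs 0.5 rad or more to pass. Sprung: about 1.7 N on the pad starts it, 3.5 N holds it fully down, and it returns by itself.
- lever_right (a joint): Right rocking lever, mirror image of the left one, lifts the right gate (chute at y = -25 mm). Same values and spring.
- paddle_left (a point): Top centre of the left lever's round press pad, 42 mm across and slightly domed, 154 mm above the table at rest. It moves with the pad: 41 mm lower (and up to 9 mm sideways) when fully pressed.
- paddle_right (a point): Top centre of the right lever's press pad, as on the left.
- gate_left: Left gate: upright clear plastic plate 42 mm wide, 46 mm high, 5 mm thick, sliding vertically; origin at the middle of its lower edge.
- gate_right: Right gate, the same.
- ball_large: The larger clay ball, 36 mm across, 42 g, resting in one of the two chutes behind (robot side of) its gate; which chute varies. Its origin lies on its skin and turns with it: use ball_large_center.
- ball_large_center (a point): Centre of the larger ball. In the dispenser's frame its y tells the chute (about +25 mm left, -25 mm right).
- ball_small: The smaller clay ball, 20 mm across, 12 g, same material, in the other chute. Its origin lies on its skin: use ball_small_center.
- ball_small_center (a point): Centre of the smaller ball.
- succulent: Bystander: white ceramic pot with a succulent, 68 mm across, about 90 mm high, loose, near the left of the tray; origin under its centre.
- small_pot: Bystander: empty terracotta pot, 56 mm across, 50 mm high, loose, near the right rear of the dispenser; origin under its centre.
- dibber: Bystander: wooden dibber with a T handle, 170 mm long, 20 mm thick, lying loose to the right of the tray; origin on the table under the middle of its shaft, x axis towards its tip.
- mister: Bystander: steel mister pump bottle, 66 mm across, 180 mm high, loose, at the left side; origin under its centre.
- cloche: Bystander: clear glass cloche dome with a knob, 124 mm across, 172 mm high, loose, at the right side; origin under its centre.
Things that resemble listed ones, but are neither listed nor needed, are in the scene too. Leave any yellow look-alike of the ball_large alone.

How it is judged:
On the way, in this order (a step that is already met when the one before it is completed fails the run):
1. a lever is pressed down and its gate lifted (value of joint any of lever_left, lever_right above 0.35 rad), for 0.05 s.
2. the larger ball is in the catch tray (x of ball_large_center in the frame of dispenser between 0.025 and 0.145 m and y of ball_large_center in the frame of dispenser between -0.055 and 0.055 m and z of ball_large_center in the frame of dispenser below 0.04 m), for 0.2 s.
At the end, for the whole second after the job is handed in: The larger ball lies in the catch tray (its centre inside the tray walls, below their rim), the smaller ball is still in its chute behind its gate, and both levers are back up (within 0.06 rad of rest) (all of step 2 and x of ball_small_center in the frame of dispenser between -0.11 and 0.012 m and y of ball_small_center in the frame of dispenser between -0.05 and 0.05 m and z of ball_small_center in the frame of dispenser above 0.05 m and value of joint each of lever_left, lever_right below 0.06 rad); the robot touches nothing.
It fails at once if the smaller ball leaves its chute (not (x of ball_small_center in the frame of dispenser between -0.11 and 0.012 m and y of ball_small_center in the frame of dispenser between -0.05 and 0.05 m and z of ball_small_center in the frame of dispenser above 0.05 m)).
It fails at once if the robot touches a ball (contact force between any of the fingers, the arm and ball_large above 0.2 N or contact force between any of the fingers, the arm and ball_small above 0.2 N).
It fails at once if the robot touches a gate (contact force between any of the fingers, the arm and gate_left above 0.5 N or contact force between any of the fingers, the arm and gate_right above 0.5 N).
It fails at once if a ball is lifted (height (world z) of any of ball_large_center, ball_small_center above 0.12 m).
It fails at once if a bystander is moved more than 25 mm or lifted (distance of any of succulent, small_pot, dibber, mister, cloche from where it was at the start of the episode above 0.025 m).
It also fails if it takes over 32 s, if anything falls off the work surface, if the arm or the gripper's body presses on something with over 40 N, if the wrist force passes 120 N, or if a joint passes its speed limit or range.

## Robot

A 6-joint arm with a two-finger parallel gripper is mounted at the origin on the work surface. World frame = base frame: x ahead of the robot, y to its left, z up, the work surface at z = 0. Lengths are in m, angles in rad, forces in N, time in s.
With the tool pointing down it reaches from about 0.225 to 0.875 m from the base axis. Payload 3.4 kg.
Tool frame: the origin (TCP) lies at the very end of the fingers, on their centre line; the grasp point (between the pads) lies 19 mm behind it (grip_depth is the distance from the TCP to the grasp point, in m); x points along the fingers, z is the direction in which the jaws open and shut, and the axes are right-handed (so a half turn about x gives the same grasp; the last joint's range is limited). The gripper opens to 85 mm and grips with 20 to 120 N. Pads are 22 mm wide; open, the fingers measure 114 mm over their backs; the gripper's body (76 mm by 85 mm) begins 54 mm behind the grasp point. The pads swing forward as they close: fully open they stand 13 mm farther back than shut.
Start: joints at [1.038, 0.276, 1.505, -0, 1.361, -0.121], TCP at [0.23, 0.527, 0.231] pointing down, gripper open.
Joint ranges: [-2.89, 2.89], [-0.75, 2.08], [0.22, 2.7], [-1.18, 4.32], [0.11, 2.71], [-2.7, 2.7]. Speed limits (rad/s): [2.57, 2.57, 3.14, 3.14, 3.14, 3.14].

## Interface

Orientations are given as a unit quaternion [w, x, y, z].
In Python, from rig import get_state, get_image, sign_off, grip_depth gives the robot as it stands. The module is installed in compiled form; this text tells all that it offers.
- The arm moves only by the tool arm_command, never from a script. Its argument "series" is a list of rows, each an object with "dp": the shift along the tool's x, y, z scaled (see below), a list of three; "angular": the turn, a rotation vector about the tool's x, y, z scaled (see below), a list of three; "gripper": the finger opening in mm, from 0 to 85.4. A call has exactly 8 rows; each row shifts and turns the pose as measured when the row begins, along the tool's axes as they then stand; what a row does not reach is not made up. The controller multiplies each number of a shift by 0.12 m and each number of a turn by 90 degrees. A row lasts 1/8 s, in which the tool goes at most 62.5 mm and 10.7 degrees, less where a joint would pass 70% of its speed; a pose out of reach is approached as far as the arm can. A call with a number of a shift or a turn outside -1 to 1 is refused whole. A call with a gripper value outside its range is refused whole. The fingers move at their own pace and stop on an object; "grip_force" is the grip in N (left out, the last holds). Time passes only in rows, so rows that do not move let the fingers close, or fill a call up. It gives the time, the measured TCP pose, the force and the opening at its end, in the units of the state.
- get_state(): the state, without advancing time (a new reading comes with each control period).
- get_image(name): name is "scene" or "top" or "wrist"; returns a dict with "image" (480x640x3 uint8, blue, green, red), "depth" (480x640 float32, m along the optical axis (not along the pixel's ray), 0 where there is no reading), "mtx" (3x3 intrinsics, pixels), "view" (4x4, takes a point from world to camera coordinates); the wrist camera has in their place "mount" (4x4, takes a point from camera to tool coordinates, whose origin is the TCP and whose axes are the tool frame's). Camera axes: x right, y up, looking along -z (the intrinsics and any distortion apply to the point x, -y, -z); pixel columns grow to the right and rows downward; lengths in m; the calibration is good to about 2 mm. A picture is of the moment at which its call begins: read the wrist's pose just before it.
- sign_off(): hands the job in, once; it reports no verdict.
The state is a dict: "clock": time; "qpos": joint angles; "qd": joint speeds; "effort": joint torques, N m; "position": TCP position; "ee_rot": TCP orientation; "contact_force": force on the tool from outside, world axes, zero at the start; "moment": the same for the moment, N m; "width": finger opening in m.
Only numpy, scipy, OpenCV 4.12 (cv2) and the standard library are available. Lean on these libraries where they do the work, as an engineer would, in place of code of your own. Each camera call takes 0.05 s, during which the arm holds its last target. There are 200 camera calls.

## Working session

There is one attempt and no reset: what is moved stays moved. The work goes in short steps, Python scripts to look and compute and a tool call to move; the robot and the scene stay as the last step left them, time stands still between calls to the robot, and variables do not carry over. Pictures are saved under pics/ and viewed, about 8 in all and at most 12, crops included, and the job is handed in when it is done.

Besides the shell and the picture viewer there is one more tool, called after "Call:" as name([rows], argument=value, ...), one row to a line, values as JSON. arm_command: Moves the arm, as the interface text tells. Its arguments: {"type":"object","properties":{"series":{"type":"array","items":{"type":"object","properties":{"dp":{"type":"array","items":{"type":"number"}},"angular":{"type":"array","items":{"type":"number"}},"gripper":{"type":"number"}}}},"grip_force":{"type":"number"}},"required":["series"]}

```bash
mkdir -p pics
cat > h.py <<'E'
import numpy as np, cv2
from rig import *
def grab(n):
    d=get_image(n); np.savez(f'{n}.npz',**d); return d
def world(d,u,v,z=None):
    """pixel -> world by depth"""
    K=d['mtx'];Z=float(d['depth'][int(v),int(u)]) if z is None else z
    p=np.array([(u-K[0,2])/K[0,0]*Z,-(v-K[1,2])/K[1,1]*Z,-Z,1])
    return (np.linalg.inv(d['view'])@p)[:3]
def cloud(d):
    K=d['mtx'];Z=d['depth'].astype(float);v,u=np.mgrid[:480,:640]
    p=np.stack([(u-K[0,2])/K[0,0]*Z,-(v-K[1,2])/K[1,1]*Z,-Z,np.ones_like(Z)],-1)
    return (p@np.linalg.inv(d['view']).T)[...,:3]
E
python3 - <<'E'
from h import *
s=get_state();print({k:np.round(v,3) for k,v in s.items()},grip_depth if not callable(grip_depth) else grip_depth())
for n in('scene','top'):
    d=grab(n);cv2.imwrite(f'pics/{n}1.png',d['image']);print(n,{k:v for k,v in d.items() if k not in('image','depth')})
E
```

```text
{'clock': np.float64(0.0), 'qpos': array([ 1.038,  0.277,  1.506,  0.   ,  1.361, -0.121]), 'qd': array([-0.   , -0.001, -0.001,  0.001, -0.   ,  0.001]), 'effort': array([-0.0000e+00, -4.1677e+01, -2.4580e+01, -0.0000e+00,  1.1000e-02,
        0.0000e+00]), 'position': array([0.23 , 0.526, 0.23 ]), 'ee_rot': array([ 0.591, -0.387,  0.592,  0.387]), 'contact_force': array([-0.741,  0.749, -0.929]), 'moment': array([ 0.033,  0.047, -0.039]), 'width': np.float64(0.086)} 0.0187
scene {'mtx': array([[436.29895615,   0.        , 315.2928887 ],
       [  0.        , 436.29895615, 239.4241441 ],
       [  0.        ,   0.        ,   1.        ]]), 'view': array([[ 0.20846733,  0.97790635,  0.01550981, -0.09297166],
       [-0.7042579 ,  0.13909005,  0.69618587,  0.28429903],
       [ 0.67864732, -0.15605492,  0.717694  , -1.39163342],
       [ 0.        ,  0.        ,  0.        ,  1.        ]])}
top {'mtx': array([[554.60307532,   0.        , 329.70086433],
       [  0.        , 554.60307532, 240.18742956],
       [  0.        ,   0.        ,   1.        ]]), 'view': array([[ 0.0224692 , -0.99974193,  0.00334673, -0.00821652],
       [ 0.97535477,  0.02265582,  0.21947615, -0.53394446],
       [-0.21949534, -0.0016672 ,  0.97561212, -1.27818787],
       [ 0.        ,  0.        ,  0.        ,  1.        ]])}
```

View pics/top1.png

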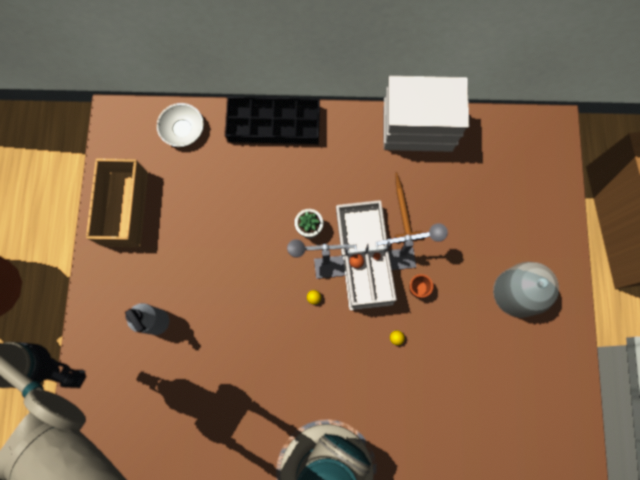

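View pics/scene1.png

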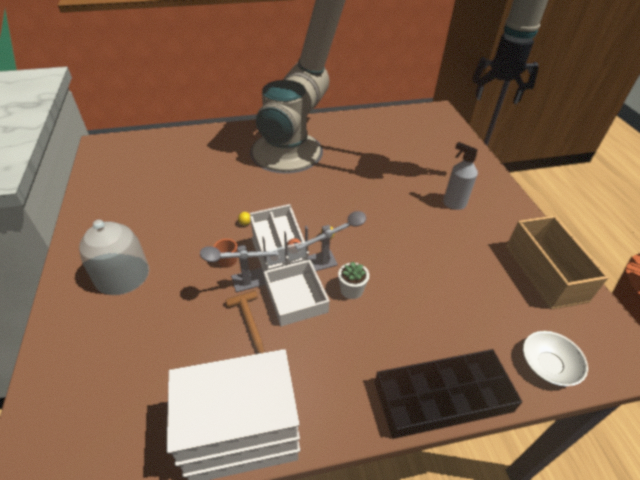

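The top image shows the dispenser around (365,255), its left pad at (296,248) and its right pad at (438,232). Orange balls show at about (357,261) in the left chute and (378,256) in the right. Possible mix-ups are the yellow balls at (314,298) and (397,338), and the red pot at (421,288). Next I'll take one close crop and measure.

Run:
```python
from h import *
d=dict(np.load('top.npz'));P=cloud(d)
im=d['image'];cv2.imwrite('pics/crop1.png',cv2.resize(im[190:320,280:460],None,fx=4.4,fy=4.4,interpolation=cv2.INTER_CUBIC))
for n,(u,v) in dict(padL=(296,248),padR=(438,232)).items():
    r=P[v-14:v+15,u-14:u+15].reshape(-1,3);q=r[(r[:,2]>.135)&(r[:,2]<.175)];print(n,P[v,u].round(4),len(q),q.mean(0).round(4),np.ptp(q,0).round(3), q.max(0).round(3))
hsv=cv2.cvtColor(im,cv2.COLOR_BGR2HSV);b=im.astype(int)
m=((b[...,2]>110)&(b[...,2]>1.9*b[...,1])).astype(np.uint8);m[:,:340]=0;m[:,405:]=0;m[:235]=0;m[285:]=0
n,l,st,c=cv2.connectedComponentsWithStats(m)
for i in range(1,n):
    if st[i,4]>4: print(st[i],c[i].round(1),np.median(P[l==i],0).round(4),P[l==i][:,2].max().round(4))
# body corners from white pixels / tray rim
w=(P[...,2]>.03)&(P[...,2]<.055)&(hsv[...,1]<60)&(hsv[...,2]>120)
w[:, :330]=0;w[:,405:]=0;w[:190]=0;w[315:]=0
print('rim rect',cv2.minAreaRect(P[w][:,:2].astype(np.float32)))
```

```text
padL [0.494  0.0788 0.1496] 272 [0.4932 0.0787 0.1504] [0.043 0.051 0.026] [0.516 0.099 0.162]
padR [ 0.5369 -0.2387  0.1552] 279 [ 0.5369 -0.2383  0.1497] [0.04  0.05  0.025] [ 0.558 -0.21   0.16 ]
[350 255  13  12 112] [356.  260.7] [ 0.48   -0.0588  0.0873] 0.0981
rim rect ((0.5113275051116943, -0.08056488633155823), (0.2515711784362793, 0.1102680116891861), 7.752519130706787)
```

View pics/crop1.png

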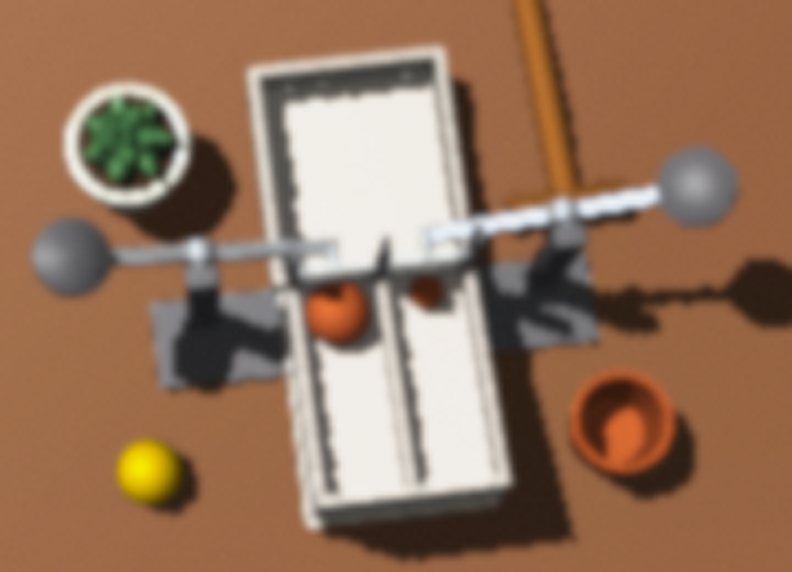

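Going by size, the larger ball is in the left chute (crop (335,312), about 2x the one at (425,292)). Its top is at z 0.098, as expected. The yellow ball at (148,470) lies outside the dispenser. So I press the left lever, whose pad is at (0.493, 0.079), z about 0.154. The pad-to-pad direction and the body rectangle agree on a yaw of 7.8°. Next I close the fingers and move over that pad.

Call:
arm_command([
  {"dp":[-0.25,0,0],"angular":[0,0,0],"gripper":0},
  {"dp":[0,-0.3,-0.22],"angular":[0,0,0],"gripper":0},
  {"dp":[0,-0.3,-0.22],"angular":[0,0,0],"gripper":0},
  {"dp":[0,-0.3,-0.22],"angular":[0,0,0],"gripper":0},
  {"dp":[0,-0.3,-0.22],"angular":[0,0,0],"gripper":0},
  {"dp":[0,-0.3,-0.22],"angular":[0,0,0],"gripper":0},
  {"dp":[0,-0.3,-0.22],"angular":[0,0,0],"gripper":0},
  {"dp":[0,-0.3,-0.22],"angular":[0,0,0],"gripper":0},
], grip_force=30)

```text
clock: 1.1
position: [0.3893, 0.2502, 0.2581]
ee_rot: [0.588, -0.39, 0.593, 0.388]
contact_force: [0.2, 0.2, 0.2]
width: -0.0001
```

```bash
cat >> h.py <<'E'
from scipy.spatial.transform import Rotation as Ro
def togo(t):
    s=get_state();q=s['ee_rot'];R=Ro.from_quat([*q[1:],q[0]]).as_matrix()
    print('t',round(float(s['clock']),2),'pos',s['position'].round(4),'F',s['contact_force'].round(2),'w',round(float(s['width']),3),'xaxis',R[:,0].round(3),'zaxis',R[:,2].round(3))
    print('to go dp',(R.T@(np.array(t)-s['position'])/.12).round(3))
E
python3 -c "
from h import *
togo([.4925,.083,.20])"
```

```text
t 1.1 pos [0.3893 0.2502 0.2581] F [0.18 0.23 0.21] w -0.0 xaxis [-0.004 -0.006 -1.   ] zaxis [ 0.394  0.919 -0.007]
to go dp [ 0.489 -1.34  -0.938]
```

Call:
arm_command([
  {"dp":[0,-0.28,-0.2],"angular":[0,0,0],"gripper":0},
  {"dp":[0,-0.28,-0.2],"angular":[0,0,0],"gripper":0},
  {"dp":[0,-0.28,-0.2],"angular":[0,0,0],"gripper":0},
  {"dp":[0.1,-0.25,-0.17],"angular":[0,0,0],"gripper":0},
  {"dp":[0.15,-0.15,-0.1],"angular":[0,0,0],"gripper":0},
  {"dp":[0.15,-0.05,-0.04],"angular":[0,0,0],"gripper":0},
  {"dp":[0.08,0,0],"angular":[0,0,0],"gripper":0},
  {"dp":[0,0,0],"angular":[0,0,0],"gripper":0},
])

```text
clock: 2.1
position: [0.4907, 0.0795, 0.1972]
ee_rot: [0.588, -0.388, 0.595, 0.387]
contact_force: [-0.1, 0.1, -0.8]
width: -0.0003
```

```bash
python3 -c "
from h import *
togo([.4925,.083,.165])
d=grab('scene');cv2.imwrite('pics/s2.png',cv2.resize(d['image'][120:320,180:440],None,fx=3,fy=3,interpolation=cv2.INTER_CUBIC))"
```

```text
t 2.1 pos [0.4907 0.0795 0.1972] F [-0.07  0.11 -0.82] w -0.0 xaxis [-0.008 -0.006 -1.   ] zaxis [ 0.399  0.917 -0.009]
to go dp [ 0.268 -0.003  0.035]
```

View pics/s2.png

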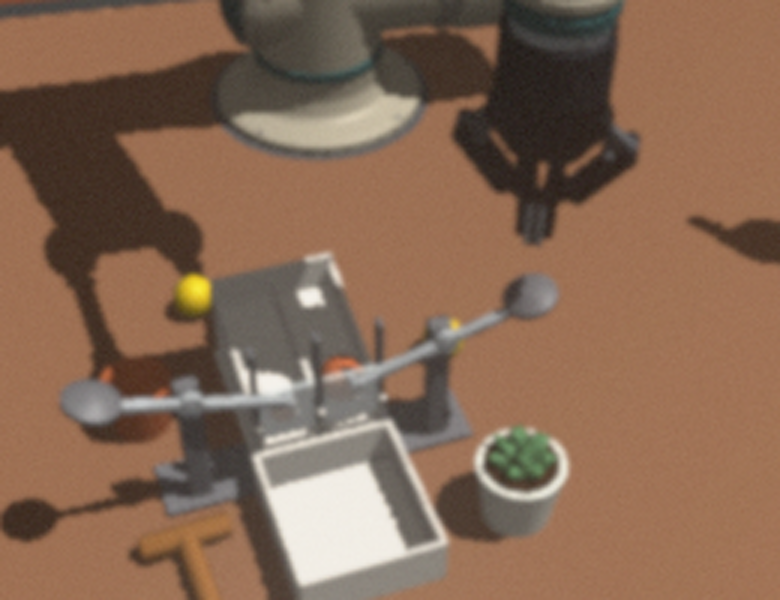

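The fingertips at crop (533,240) are directly above the left pad at (533,295), with the gripper's body clear of everything. Now I press.

Call:
arm_command([
  {"dp":[0.15,0,0.04],"angular":[0,0,0],"gripper":0},
  {"dp":[0.15,0,0],"angular":[0,0,0],"gripper":0},
  {"dp":[0.12,0,0],"angular":[0,0,0],"gripper":0},
  {"dp":[0.1,0,0],"angular":[0,0,0],"gripper":0},
  {"dp":[0.1,0,0],"angular":[0,0,0],"gripper":0},
  {"dp":[0.06,0,0],"angular":[0,0,0],"gripper":0},
  {"dp":[0.04,0,0],"angular":[0,0,0],"gripper":0},
  {"dp":[0,0,0],"angular":[0,0,0],"gripper":0},
])

```text
clock: 3.15
position: [0.4956, 0.0876, 0.1133]
ee_rot: [0.591, -0.39, 0.59, 0.387]
contact_force: [-0.8, 1.7, 3.5]
width: 0.0002
```

```bash
python3 -c "
from h import *
togo([.4925,.083,.114])
d=grab('scene');cv2.imwrite('pics/s3.png',cv2.resize(d['image'][120:320,180:440],None,fx=3,fy=3,interpolation=cv2.INTER_CUBIC))"
```

```text
t 3.15 pos [0.4956 0.0876 0.1133] F [-0.8   1.7   3.54] w 0.0 xaxis [ 0.004 -0.002 -1.   ] zaxis [ 0.396  0.918 -0.001]
to go dp [-0.006  0.009 -0.045]
```

View pics/s3.png

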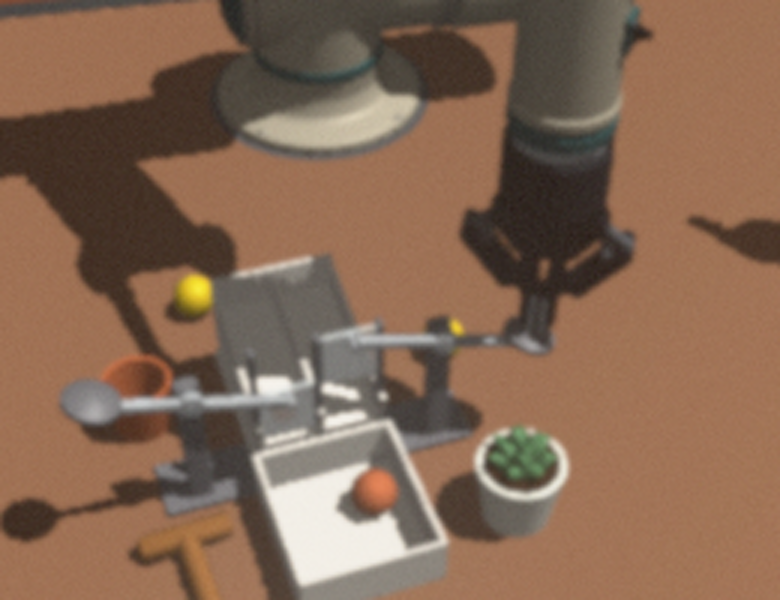

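The lever is fully down and its gate is up at (348,350). The ball is already in the tray at (376,491), and the force of 3.5 N matches the spring. I'll hold briefly, then lift off.

Call:
arm_command([
  {"dp":[0,0,0],"angular":[0,0,0],"gripper":0},
  {"dp":[0,0,0],"angular":[0,0,0],"gripper":0},
  {"dp":[0,0,0],"angular":[0,0,0],"gripper":0},
  {"dp":[0,0,0],"angular":[0,0,0],"gripper":0},
  {"dp":[0,0,0],"angular":[0,0,0],"gripper":0},
  {"dp":[-0.06,0,0],"angular":[0,0,0],"gripper":0},
  {"dp":[-0.1,0,0],"angular":[0,0,0],"gripper":0},
  {"dp":[-0.1,0,0],"angular":[0,0,0],"gripper":0},
])

```text
clock: 4.2
position: [0.4959, 0.0863, 0.1466]
ee_rot: [0.591, -0.391, 0.59, 0.386]
contact_force: [1.0, -0.7, 1.1]
width: -0.0002
```

Call:
arm_command([
  {"dp":[-0.1,0,0],"angular":[0,0,0],"gripper":0},
  {"dp":[-0.15,0,0],"angular":[0,0,0],"gripper":0},
  {"dp":[-0.25,0,0],"angular":[0,0,0],"gripper":0},
  {"dp":[-0.25,0,0],"angular":[0,0,0],"gripper":0},
  {"dp":[-0.25,0,0],"angular":[0,0,0],"gripper":0},
  {"dp":[0,0,0],"angular":[0,0,0],"gripper":0},
  {"dp":[0,0,0],"angular":[0,0,0],"gripper":0},
  {"dp":[0,0,0],"angular":[0,0,0],"gripper":0},
])

```text
clock: 5.2
position: [0.4932, 0.0867, 0.2718]
ee_rot: [0.59, -0.39, 0.591, 0.387]
contact_force: [0.5, -0.2, 0.3]
width: 0.0003
```

```bash
python3 -c "
from h import *
togo([.4925,.083,.114])
d=grab('scene');P=cloud(d);im=d['image'].astype(int);a=d['image'][120:320,180:440]
m=(im[...,2]>110)&(im[...,2]>1.9*im[...,1]);m[:270]=0;m[300:]=0;m[:,:280]=0;m[:,330:]=0
print('ball surf',np.median(P[m],0).round(3),P[m][:,2].max().round(3),m.sum())
old=dict(np.load('top.npz'));cv2.imwrite('pics/s4.png',cv2.resize(a,None,fx=3,fy=3,interpolation=cv2.INTER_CUBIC))
r=P[200:240,340:375].reshape(-1,3);q=r[(r[:,2]>.13)&(r[:,2]<.18)&(r[:,1]>.055)&(r[:,1]<.11)];print('padL',q.mean(0).round(3),q[:,2].max().round(3))"
```

```text
t 5.2 pos [0.4932 0.0867 0.2718] F [ 0.52 -0.17  0.35] w 0.0 xaxis [ 0.002 -0.005 -1.   ] zaxis [ 0.396  0.918 -0.004]
to go dp [ 1.315 -0.002 -0.025]
  return _methods._mean(a, axis=axis, dtype=dtype,
  ret = um.true_divide(
Traceback (most recent call last):
ValueError: zero-size array to reduction operation maximum which has no identity
```

The colour threshold found no ball, so I'll look directly before deciding anything.

```bash
python3 -c "
from h import *
d=grab('scene');P=cloud(d)
cv2.imwrite('pics/s4.png',cv2.resize(d['image'][120:320,180:440],None,fx=3,fy=3,interpolation=cv2.INTER_CUBIC))
r=P[200:240,340:375].reshape(-1,3);q=r[(r[:,2]>.13)&(r[:,2]<.18)&(r[:,1]>.055)&(r[:,1]<.11)];print('padL',q.mean(0).round(3),q[:,2].max().round(3))
t=grab('top');P=cloud(t);cv2.imwrite('pics/t4.png',cv2.resize(t['image'][190:320,280:460],None,fx=4.4,fy=4.4,interpolation=cv2.INTER_CUBIC))"
```

```text
padL [0.501 0.077 0.149] 0.157
```

View pics/s4.png

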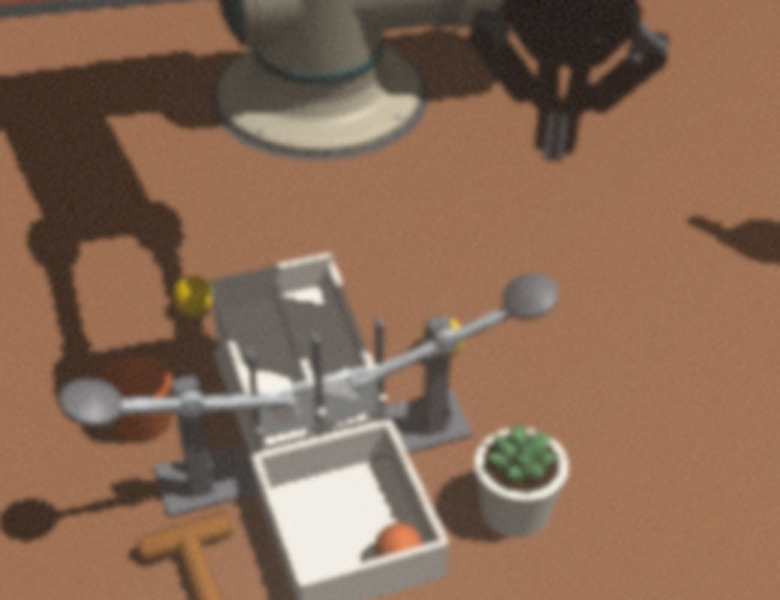

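View pics/t4.png

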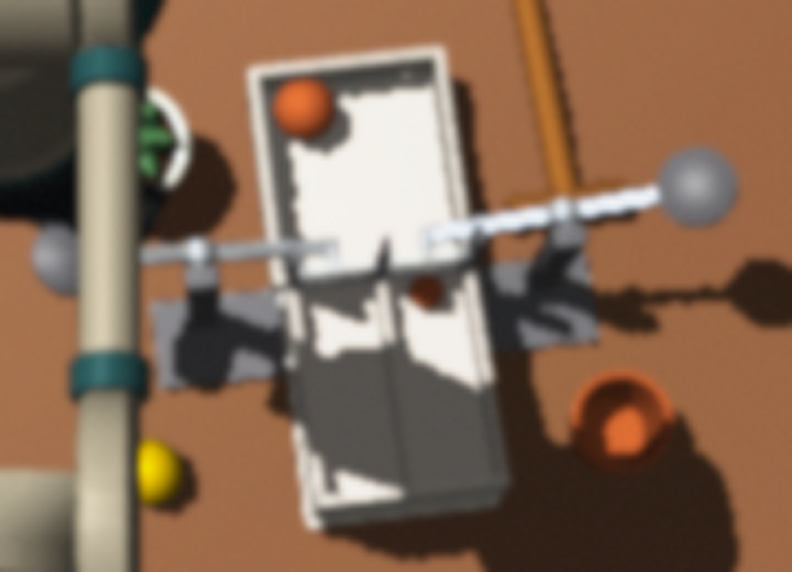

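The larger ball rests in the tray's far left corner, at (400,540) in the scene crop and (303,107) in the top crop. The smaller ball is still behind its gate at (425,290). The left pad is back at its rest height, and the bystanders in view haven't moved. The gripper is clear and the force is about zero, so I'm handing in.

```bash
python3 -c "
from rig import *
print(sign_off())"
```

```text
the job is handed in; nothing more can be done
None
```

I released the larger ball into the catch tray with the left lever and handed the job in at about 5.3 s of the 32 s allowed. `sign_off` gives no verdict.

**What I did:** The larger ball was in the left chute. I pressed the left pad with closed fingertips until it was fully down (about 3.5 N), held it until the ball was in the tray, then lifted clear to 0.27 m.

**Last checks (camera images):**
- **Larger ball:** it lies in the tray's far left corner.
- **Smaller ball:** it is still behind the right gate.
- **Left lever:** its pad is back at rest height. I measured 0.157 m at the highest point, against the given 0.154 m.
- **Right lever:** it looks unchanged in the images.
- **Bystanders:** the small pot, dibber and succulent look unmoved, though the arm partly hid the succulent from above. I did not look at the mister or cloche again. The path passed over the mister with the fingertips at about 0.26 m, against its 0.18 m height, and I felt no unexpected force.

**One failed check:** my automatic colour search for the ball in the tray looked in the wrong window and found nothing. I confirmed the ball by eye in two camera views, so its final position is not measured.

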